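# Press the food box lid shut all round, then close its vent

## Task

Seal the food box: one edge of its lid is already hooked shut, so work round the rim and press down each section that still stands up until it clicks flat. Only then, so that the air can get out while you press, push the white vent flap in the middle of the lid shut. All of it is done by pressing with the fingertips: do not pick up or tip the box or shove it along, and leave the other things on the table alone.

Things in the scene. Friction and masses are not known exactly. Their poses are not given: they have to be found in the camera images.
- food_box: Clear plastic food box of fruit, loose on the table, about 1 kg, with a teal-rimmed lid: 203 x 143 mm over the lid (long along its x), 77 mm high. Origin: centre of the underside. The clear middle of the lid (73 mm above the table) and the rim's rounded corners are fixed; between them lie four hinged rim sections. At the start rim_long_1 is already shut, the other three stand up.
- rim_long_1 (a joint): Angle of the long teal rim section on the box's +y side, hinged along its inner edge: 0 = standing up (outer edge 11 mm above shut), 0.40 rad = flat and shut. Pressed on its outer half (8 N at the edge, 12 N at the press point) its bead rides over a catch rib about halfway down, it snaps flat and stays; let go earlier, it springs up again.
- rim_long_1_press (a point): Point to press on that section (142 mm long, 28 mm wide, 4.5 mm thick): on its upper face, halfway along, 18 mm outward from its hinge line, which is 44 mm from the box's centre and 74 mm above the table. Moves with the section: 83 mm above the table while it stands up, 76.5 mm when shut.
- rim_long_2 (a joint): Angle of the long teal rim section on the box's -y side, hinged along its inner edge: 0 = standing up (outer edge 11 mm above shut), 0.40 rad = flat and shut. Pressed on its outer half (8 N at the edge, 12 N at the press point) its bead rides over a catch rib about halfway down, it snaps flat and stays; let go earlier, it springs up again.
- rim_long_2_press (a point): Point to press on that section (142 mm long, 28 mm wide, 4.5 mm thick): on its upper face, halfway along, 18 mm outward from its hinge line, which is 44 mm from the box's centre and 74 mm above the table. Moves with the section: 83 mm above the table while it stands up, 76.5 mm when shut.
- rim_short_1 (a joint): Angle of the short teal rim section on the box's +x side, hinged along its inner edge: 0 = standing up (outer edge 11 mm above shut), 0.40 rad = flat and shut. Pressed on its outer half (8 N at the edge, 12 N at the press point) its bead rides over a catch rib about halfway down, it snaps flat and stays; let go earlier, it springs up again.
- rim_short_1_press (a point): Point to press on that section (82 mm long, 28 mm wide, 4.5 mm thick): on its upper face, halfway along, 18 mm outward from its hinge line, which is 74 mm from the box's centre and 74 mm above the table. Moves with the section: 83 mm above the table while it stands up, 76.5 mm when shut.
- rim_short_2 (a joint): Angle of the short teal rim section on the box's -x side, hinged along its inner edge: 0 = standing up (outer edge 11 mm above shut), 0.40 rad = flat and shut. Pressed on its outer half (8 N at the edge, 12 N at the press point) its bead rides over a catch rib about halfway down, it snaps flat and stays; let go earlier, it springs up again.
- rim_short_2_press (a point): Point to press on that section (82 mm long, 28 mm wide, 4.5 mm thick): on its upper face, halfway along, 18 mm outward from its hinge line, which is 74 mm from the box's centre and 74 mm above the table. Moves with the section: 83 mm above the table while it stands up, 76.5 mm when shut.
- vent (a joint): Angle of the vent flap: 0 = standing open, 0.40 rad = shut and level with its plug in the hole. A friction fit: it takes about 3 to 4 N on its free end and stays where it is left.
- vent_press (a point): Point to press on the vent flap, a white silicone flap (45 mm long, 24 mm wide, 4 mm thick) in the middle of the lid: on its upper face near the free round end, 33 mm from its hinge. The hinge lies 18 mm from the box centre on the box's -x side, 76.5 mm above the table; the free end points to the box's +x. 91 mm above the table while open, 78.5 mm when shut.
- dark_mug: Dark grey mug, 88 mm across, 126 mm over its handle, 106 mm high, a bystander, loose. Origin: centre of its underside.
- mandarin_left: A mandarin left over, 64 mm across, 55 mm high, a bystander, loose. Origin: centre of its underside.
- tea: Small carton of tea bags, 50 x 72 x 45 mm, a bystander, loose. Origin: centre of its underside.

How it is judged:
By the outcome, as a careful person would: the job done as asked, in the order asked, and still so for the second after the job is handed in, with the robot touching nothing.
It also fails if it takes over 48 s, if anything falls off the work surface, if the arm or the gripper's body presses on something with over 40 N, if the wrist force passes 120 N, or if a joint passes its speed limit or range.

## Robot

A 6-joint arm with a two-finger parallel gripper is mounted at the origin on a cart in front of the work surface, level with it; the furniture and walls round the work are solid. World frame = base frame: x ahead of the robot, y to its left, z up, the work surface at z = 0. Lengths are in m, angles in rad, forces in N, time in s.
With the tool pointing down it reaches from about 0.425 to 0.95 m from the base axis. Payload 3.5 kg.
Tool frame: the origin (TCP) lies on the centre line of the jaws, within the pads' length; the fingertips stand 17 mm ahead of it and the grasp point (between the pads) lies 2 mm behind it; z points along the fingers, y is the line along which they close (so a half turn about z gives the same grasp; the last joint's range is limited). The gripper opens to 85 mm and grips with 20 to 120 N. Pads are 22 mm wide; open, the fingers measure 114 mm over their backs; the gripper's body (76 mm by 85 mm) begins 54 mm behind the grasp point. The pads swing forward as they close: fully open they stand 13 mm farther back than shut.
Start: joints at [-1.478, 0.286, 1.577, -0, 1.279, -0.15], TCP at [0.162, -0.655, 0.248] pointing down, gripper open.
Joint ranges: [-2.77, 2.77], [-0.9, 2.22], [0.21, 2.48], [-1.53, 4.67], [0.24, 2.81], [-2.84, 2.84]. Speed limits (rad/s): [2.79, 2.79, 3.14, 3.14, 3.14, 3.14].

## Interface

Orientations are given as a unit quaternion [x, y, z, w].
In Python, from plant import ctrl gives the robot as it stands. The module is installed in compiled form; this text tells all that it offers.
- The arm moves only by the tool drive_tool, never from a script. Its argument "moves" is a list of rows, each a list of 3 entries, a list of its own where there are three numbers: the turn, a rotation vector about the tool's x, y, z in rad, then the shift along the tool's x, y, z in m, then the finger opening in m, from 0 to 0.0854. A call has 1 to 5 rows; each row shifts and turns the commanded pose from where the row before left it, along the tool's axes as they then stand; what a row does not reach is not made up. A row lasts 1/8 s, in which the tool goes at most 62.5 mm and 10.7 degrees, less where a joint would pass 70% of its speed; a pose out of reach is approached as far as the arm can. A call with a gripper value outside its range is refused whole. The fingers move at their own pace and stop on an object; "grip_force" is the grip in N (left out, the last holds). Time passes only in rows, so rows that do not move let the fingers close. It gives the time, the measured TCP pose, the force, the opening and the grip force at its end, in the units of the state.
- ctrl.get_state(): the state, without advancing time (a new reading comes with each control period).
- ctrl.read_camera(name): name is "scene" or "top" or "wrist"; returns a dict with "image" (384x512x3 uint8, red, green, blue), "fx", "fy", "cx", "cy" (pixels), "R" (3x3) and "t" (3): a world point X has camera coordinates R X + t. Camera axes: x right, y down, z forward; pixel columns grow to the right and rows downward; lengths in m; the calibration is good to about 2 mm. A picture is of the moment at which its call begins. There is no depth.
- ctrl.sign_off(): hands the job in; it is judged then, once.
The state is a dict: "time": time; "qpos": joint angles; "dq": joint speeds; "joint_efforts": joint torques, N m; "eef_pos": TCP position; "tcp_rot": TCP orientation; "contact_force": force on the tool from outside, world axes, zero at the start; "wrist_torque": the same for the moment, N m; "opening": opening from 0.0 (shut) to 1.0 (fully open); "finger_force": force on a finger pad.
Only numpy, scipy, OpenCV 4.12 (cv2) and the standard library are available. Lean on these libraries where they do the work, as an engineer would, in place of code of your own. Each camera call takes 0.05 s, during which the arm holds its last target. There are 200 camera calls.

## Working session

There is one attempt and no reset: what is moved stays moved. The work goes in short steps, Python scripts to look and compute and a tool call to move; the robot and the scene stay as the last step left them, time stands still between calls to the robot, and variables do not carry over. Pictures are saved under pics/ and viewed, at most 10 in all, crops included, and the job is handed in when it is done.

Besides the shell and the picture viewer there is one more tool, called after ">>>" as a command line: name --argument value ..., lists and objects as JSON in quotes. drive_tool: Moves the arm, as the interface text tells. Its arguments: {"type":"object","properties":{"moves":{"type":"array","items":{"type":"array"}},"grip_force":{"type":"number"}},"required":["moves"]}

```bash
mkdir -p pics; python3 - <<'E'
from plant import ctrl
import cv2
s=ctrl.get_state();print({k:(v if not hasattr(v,'round') else v) for k,v in s.items()})
for n in("top","scene"):
    c=ctrl.read_camera(n);cv2.imwrite(f"pics/{n}0.png",c["image"][:,:,::-1]);print(n,c["fx"],c["fy"],c["cx"],c["cy"],c["R"],c["t"])
E
```

```text
{'time': 0.0, 'qpos': array([-1.47800568e+00,  2.87187183e-01,  1.57816726e+00, -3.77183168e-06,
        1.27861410e+00, -1.50020257e-01]), 'dq': array([-0.00010552,  0.00089265,  0.001771  , -0.00034596, -0.00038067,
        0.00057273]), 'joint_efforts': array([ 3.39905655e-04, -4.05990064e+01, -2.92625087e+01, -1.73658286e-04,
        5.92031720e-03, -3.19161423e-06]), 'eef_pos': array([ 0.16224846, -0.65457498,  0.24693807]), 'tcp_rot': array([ 9.92638639e-01,  1.21107888e-01,  3.21835778e-05, -1.18751034e-03]), 'contact_force': array([ 0.18030579, -0.14597189, -0.44108051]), 'wrist_torque': array([ 0.04563268, -0.03686034,  0.03779669]), 'finger_force': 0.0, 'opening': 1.0006450688661706}
top 442.5884974483744 442.5884974483744 256.8164832275969 191.71069775313248 [[-0.02508769 -0.99968475 -0.00100252]
 [-0.98276286  0.02484674 -0.18319336]
 [ 0.18316052 -0.00361066 -0.98307639]] [-0.04779827  0.54400773  1.07402455]
scene 437.65986996799273 437.65986996799273 256.4054714198067 180.65173032660607 [[-0.77813444 -0.62796949  0.01269277]
 [-0.43863996  0.52884503 -0.7265796 ]
 [ 0.44955732 -0.57094417 -0.68696505]] [0.36754696 0.32102691 0.92200341]
```

View pics/top0.png

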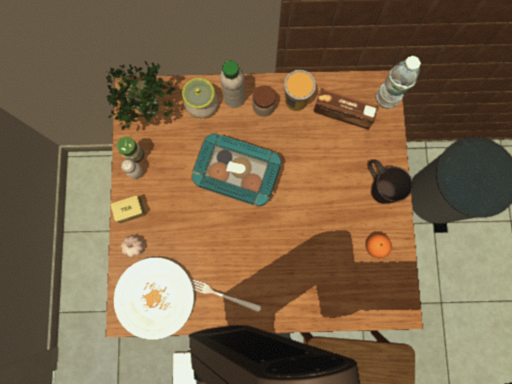

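View pics/scene0.png

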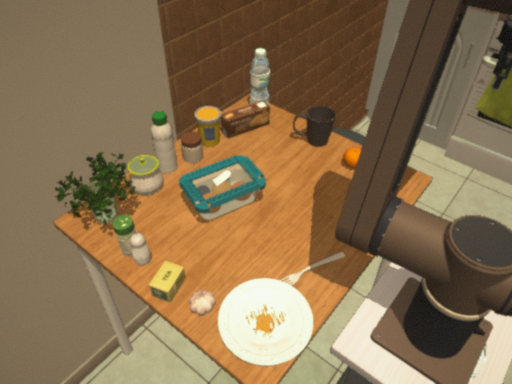

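The top view shows the teal-rimmed box centred near pixel (237,169), turned about 15°, with nothing close by. The jars are about 60 px beyond it. Next I fit the rim and enlarge the lid to tell which section is shut.

```bash
cat > h.py <<'E'
import numpy as np,cv2
from plant import ctrl
def pix2w(c,uv,z):
    uv=np.atleast_2d(uv).astype(float)
    d=np.c_[(uv[:,0]-c["cx"])/c["fx"],(uv[:,1]-c["cy"])/c["fy"],np.ones(len(uv))]@c["R"]
    o=-np.array(c["R"]).T@c["t"]
    return o+d*((z-o[2])/d[:,2])[:,None]
def w2pix(c,X):
    p=np.atleast_2d(X)@np.array(c["R"]).T+c["t"]
    return np.c_[p[:,0]/p[:,2]*c["fx"]+c["cx"],p[:,1]/p[:,2]*c["fy"]+c["cy"]]
def teal(c):
    h=cv2.cvtColor(c["image"],cv2.COLOR_RGB2HSV)
    return cv2.inRange(h,(80,90,40),(100,255,255))
E
python3 - <<'E'
from h import *
c=ctrl.read_camera("top");m=teal(c)
n,l,st,ce=cv2.connectedComponentsWithStats(m);k=1+st[1:,4].argmax();print(st[k],ce[k])
v,u=np.nonzero(l==k)
W=pix2w(c,np.c_[u,v],0.08)
print(cv2.minAreaRect(W[:,:2].astype(np.float32)*1000), cv2.boxPoints(cv2.minAreaRect(W[:,:2].astype(np.float32)*1000)))
a=cv2.resize(c["image"][125:215,182:292],None,fx=7,fy=6.6,interpolation=cv2.INTER_CUBIC)
cv2.imwrite("pics/crop.png",a[:,:,::-1])
s=ctrl.read_camera("scene");b=cv2.resize(s["image"][145:225,170:275],None,fx=7,fy=7,interpolation=cv2.INTER_CUBIC)
cv2.imwrite("pics/crops.png",b[:,:,::-1])
E
```

```text
[194 134  77  40 931] [227.42749731 149.8292159 ]
((648.99658203125, 4.059783935546875), (93.51728820800781, 195.47837829589844), 10.877215385437012) [[ 584.63416    91.21939 ]
 [ 621.52185  -100.746994]
 [ 713.359     -83.09982 ]
 [ 676.4713    108.86656 ]]
```

View pics/crop.png

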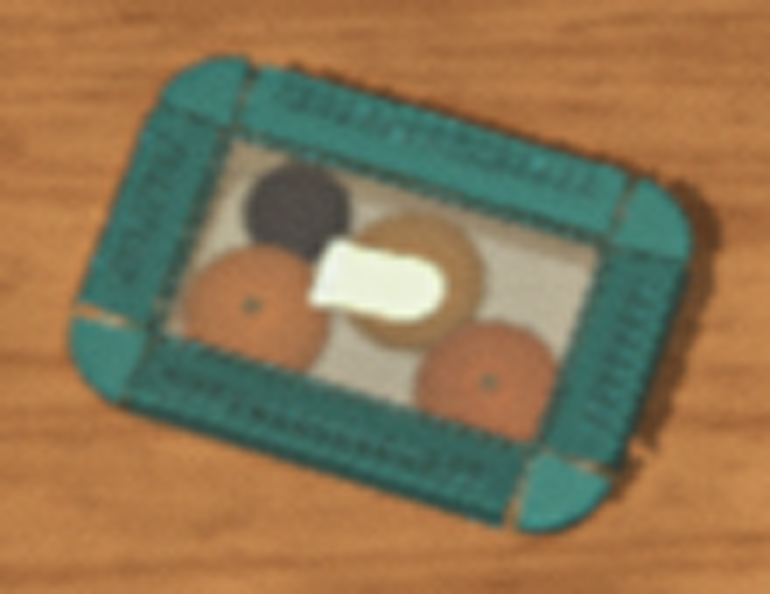

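View pics/crops.png

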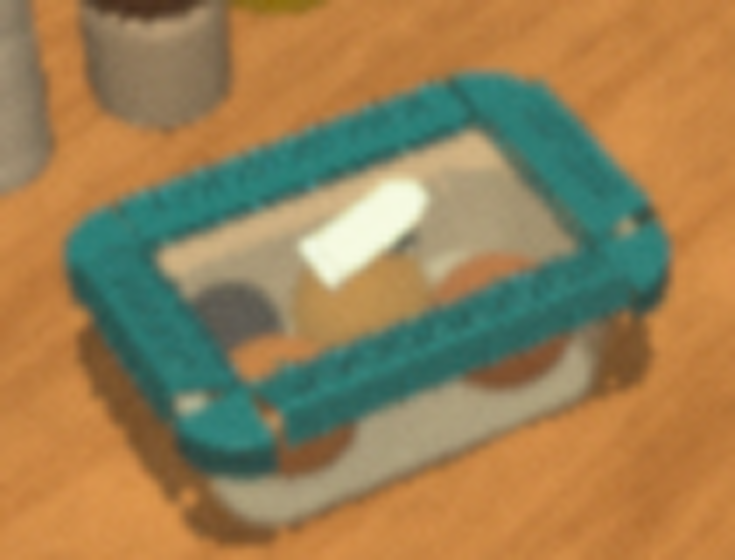

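In the crop the vent's round end points image-right, so box +x is about world −y. The far long section (image top) is level with the corners, so it is the shut one (rim_long_1), which agrees. The inner hinge-line corners in the crop are (232,142), (600,243), (540,440) and (160,335).

```bash
python3 - <<'E'
from h import *
c=ctrl.read_camera("top")
k=np.array([[232,142],[600,243],[540,440],[160,335]])/[7,6.6]+[182,125]-.4
P=pix2w(c,k,.075)[:,:2]
print(P,[np.linalg.norm(P[i]-P[(i+1)%4])for i in range(4)])
M=np.array([[-74,44],[74,44],[74,-44],[-74,-44]])/1000.
from scipy.optimize import least_squares
T=lambda p,A:A@np.array([[np.cos(p[2]),np.sin(p[2])],[-np.sin(p[2]),np.cos(p[2])]])+p[:2]
r=least_squares(lambda p:(T(p,M)-P).ravel(),[.65,0,-1.8]);p=r.x;print(p,np.degrees(p[2]),r.fun.reshape(-1,2)*1e3)
# outer hull of teal, at z .077: outermost of corner pieces
s=ctrl.read_camera("scene")
ks=np.array([[160,250],[470,130],[578,245],[250,385]])/7.+[170,145]-.4
Q=pix2w(s,ks,.075)[:,:2];print("scene",Q,Q.mean(0))
N=np.array([[0,62],[0,-62],[92,0],[-92,0],[15,0]])/1000.
print(T(p,N))
E
```

```text
[[ 0.6581127   0.04216426]
 [ 0.61483054 -0.08973126]
 [ 0.5390173  -0.06620158]
 [ 0.5829125   0.068463  ]] [np.float64(0.13881561102308124), np.float64(0.07938068990245595), np.float64(0.14163804354228987), np.float64(0.0796661400049171)]
[ 0.59871826 -0.01132639 -1.8875406 ] -108.14811019839408 [[ 5.46586702  3.12330129]
 [ 2.64980726 -5.61884728]
 [-5.15934655 -1.7387763 ]
 [-2.95632773  4.23432228]]
scene [[ 0.65674594  0.03906621]
 [ 0.61228955 -0.08639627]
 [ 0.53839914 -0.06264498]
 [ 0.58230108  0.06847932]] [ 0.59743393 -0.01037393]
[[ 0.65763404 -0.03063781]
 [ 0.53980248  0.00798502]
 [ 0.57006261 -0.09874981]
 [ 0.62737391  0.07609702]
 [ 0.59404614 -0.02558021]]
```

Both cameras agree to 1.5 mm: the box is at (0.598, −0.011) with yaw −108°. The window edges come out 4 mm inside the hinge lines. I'll turn the tool so its x lies along box y and its y along box x, close the fingers, and move over rim_long_2.

>>> drive_tool --moves '[[[0,0,0.14],[0,0,0],0],[[0,0,0.14],[0,0,0],0],[[0,0,0.14],[0,0,0],0],[[0,0,0.14],[0,0,0],0],[[0,0,0],[0.01,-0.05,0],0]]' --grip_force 20

```text
time: 0.92
eef_pos: [0.1861, -0.612, 0.2478]
tcp_rot: [0.987, -0.16, -0.0, 0.0]
contact_force: [0.8, 0.3, 0.5]
opening: 0.001
finger_force: 0.0
```

>>> drive_tool --moves '[[[0,0,0],[0.01,-0.05,0],0],[[0,0,0],[0.01,-0.05,0],0],[[0,0,0],[0.01,-0.05,0],0],[[0,0,0],[0.01,-0.05,0],0],[[0,0,0],[0.01,-0.05,0],0]]'

```text
time: 1.55
eef_pos: [0.3135, -0.3873, 0.2485]
tcp_rot: [0.987, -0.158, 0.0, 0.0]
contact_force: [0.1, -1.4, 0.0]
opening: -0.002
finger_force: 0.0
```

>>> drive_tool --moves '[[[0,0,0],[0.01,-0.05,0],0],[[0,0,0],[0.01,-0.05,0],0],[[0,0,0],[0.01,-0.05,0],0],[[0,0,0],[0.01,-0.05,0],0],[[0,0,0],[0.01,-0.05,0],0]]'

```text
time: 2.17
eef_pos: [0.439, -0.1654, 0.2486]
tcp_rot: [0.987, -0.158, 0.0, 0.0]
contact_force: [1.0, 0.5, 0.2]
opening: -0.0
finger_force: 0.0
```

>>> drive_tool --moves '[[[0,0,0],[0.01,-0.05,0],0],[[0,0,0],[0.01,-0.05,0],0],[[0,0,0],[0.01,-0.05,0],0],[[0,0,0],[0.01,-0.05,0],0],[[0,0,0],[0,0,0],0]]'

```text
time: 2.8
eef_pos: [0.5396, 0.0133, 0.2483]
tcp_rot: [0.988, -0.156, 0.0, -0.0]
contact_force: [0.3, -0.3, -0.0]
opening: 0.0
finger_force: 0.0
```

>>> drive_tool --moves '[[[0,0,0],[0.002,0.005,0.045],0],[[0,0,0],[0,0,0.045],0],[[0,0,0],[0,0,0.045],0],[[0,0,0],[0,0,0.003],0],[[0,0,0],[0,0,0],0]]'

```text
time: 3.42
eef_pos: [0.5398, 0.0046, 0.1116]
tcp_rot: [0.987, -0.158, 0.001, 0.0]
contact_force: [0.4, -0.3, -0.0]
opening: -0.0
finger_force: 0.0
```

```bash
python3 - <<'E'
from h import *
c=ctrl.read_camera("scene")
cv2.imwrite("pics/s1.png",cv2.resize(c["image"][100:260,130:330],None,fx=3.6,fy=3.6,interpolation=cv2.INTER_CUBIC)[:,:,::-1])
E
```

```text
(no output)
```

View pics/s1.png

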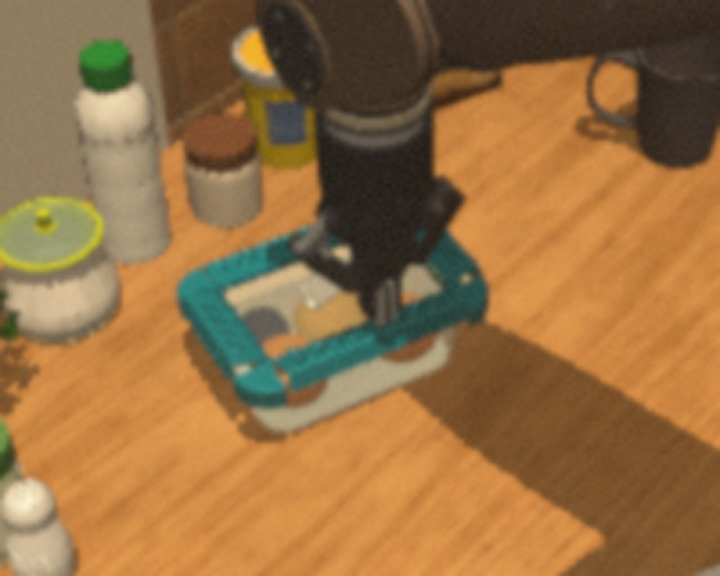

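The picture shows the closed fingertips just above the middle of the near long section, around (385,318), with nothing else touching. I'll press now.

>>> drive_tool --moves '[[[0,0,0],[0,0,0.005],0],[[0,0,0],[0,0,0.004],0],[[0,0,0],[0,0,0.003],0],[[0,0,0],[0,0,0.002],0],[[0,0,0],[0,0,0],0]]'

```text
time: 4.1
eef_pos: [0.54, 0.0052, 0.0989]
tcp_rot: [0.987, -0.158, 0.001, 0.0]
contact_force: [-3.9, 0.9, 10.3]
opening: -0.001
finger_force: 4.7
```

>>> drive_tool --moves '[[[0,0,0],[0,0,0.002],0],[[0,0,0],[0,0,0.002],0],[[0,0,0],[0,0,0.001],0],[[0,0,0],[0,0,0.001],0],[[0,0,0],[0,0,0],0]]'

```text
time: 4.72
eef_pos: [0.5398, 0.0052, 0.0932]
tcp_rot: [0.987, -0.158, -0.0, 0.0]
contact_force: [-6.4, 1.0, 14.5]
opening: 0.003
finger_force: 7.6
```

>>> drive_tool --moves '[[[0,0,0],[0,0,0.002],0],[[0,0,0],[0,0,0.001],0],[[0,0,0],[0,0,0],0]]'

```text
time: 5.1
eef_pos: [0.5399, 0.0052, 0.0929]
tcp_rot: [0.988, -0.157, -0.001, 0.0]
contact_force: [-13.2, 1.5, 30.0]
opening: -0.001
finger_force: 14.7
```

rim_long_2 went stiff at its shut height. I'll lift and go to rim_short_1 (box +x side).

>>> drive_tool --moves '[[[0,0,0],[0,0,-0.03],0],[[0,0,0],[0.03,0.045,0],0],[[0,0,0],[0.031,0.045,0],0],[[0,0,0],[0,0,0.008],0],[[0,0,0],[0,0,0],0]]'

```text
time: 5.72
eef_pos: [0.5678, -0.0988, 0.1077]
tcp_rot: [0.987, -0.158, -0.002, -0.0]
contact_force: [-1.3, -0.5, -0.2]
opening: 0.001
finger_force: 0.0
```

```bash
python3 - <<'E'
from h import *
print(ctrl.get_state()["eef_pos"])
c=ctrl.read_camera("scene")
a=cv2.resize(c["image"][130:230,165:285],None,fx=6,fy=6,interpolation=cv2.INTER_CUBIC)
X=lambda x,y,z:[.5982+x*-.3107+y*.9505,-.0110+x*-.9505-y*.3107,z]
for q in [(-.074,.044,.075),(.074,.044,.075),(.074,-.044,.075),(-.074,-.044,.075),(0,-.072,.0765),(0,-.072,.0875),(-.102,0,.0765),(-.102,0,.0875)]:
    u=(w2pix(c,[X(*q)])[0]-[165,130]+.5)*6;cv2.circle(a,tuple(int(i) for i in u),3,(255,0,0),-1)
cv2.imwrite("pics/s2.png",a[:,:,::-1])
E
```

```text
[ 0.56776994 -0.09883474  0.10766224]
```

View pics/s2.png

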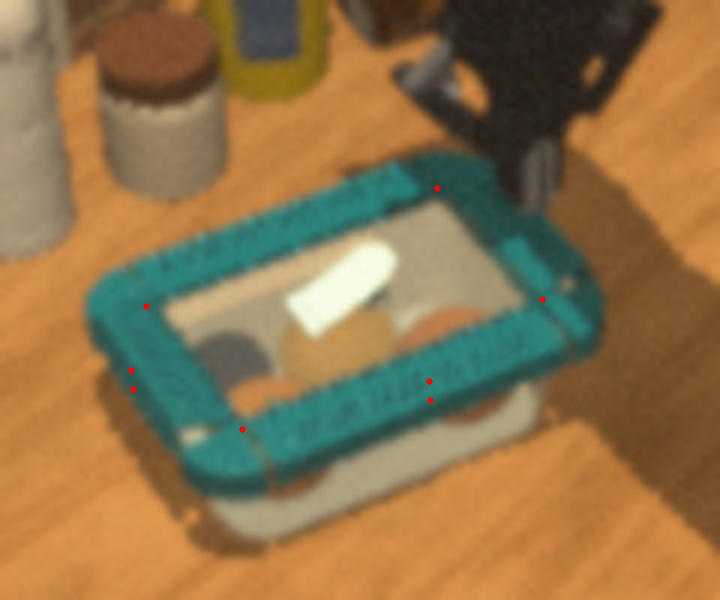

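rim_long_2 now lies level with its corners, the hinge dots still match so the box has not shifted, and the tip at (540,195) is over the outer half of rim_short_1. Next press.

>>> drive_tool --moves '[[[0,0,0],[0,0,0.005],0],[[0,0,0],[0,0,0.003],0],[[0,0,0],[0,0,0.002],0],[[0,0,0],[0,0,0.002],0],[[0,0,0],[0,0,0.002],0]]'

```text
time: 6.4
eef_pos: [0.5691, -0.0996, 0.0969]
tcp_rot: [0.988, -0.157, 0.0, 0.001]
contact_force: [-1.3, -0.7, 1.1]
opening: -0.001
finger_force: 0.5
```

>>> drive_tool --moves '[[[0,0,0],[0,0,0.001],0],[[0,0,0],[0,0,0.001],0],[[0,0,0],[0,0,0],0]]'

```text
time: 6.78
eef_pos: [0.5688, -0.0987, 0.0933]
tcp_rot: [0.987, -0.158, -0.0, -0.0]
contact_force: [-1.5, 1.9, 4.1]
opening: -0.0
finger_force: 1.4
```

>>> drive_tool --moves '[[[0,0,0],[0,0,0.001],0],[[0,0,0],[0,0,0.001],0],[[0,0,0],[0,0,0],0]]'

```text
time: 7.15
eef_pos: [0.569, -0.0988, 0.0931]
tcp_rot: [0.987, -0.158, -0.001, -0.0]
contact_force: [-5.2, 3.2, 11.6]
opening: 0.006
finger_force: 5.7
```

>>> drive_tool --moves '[[[0,0,0],[0,0,0.0015],0],[[0,0,0],[0,0,0],0],[[0,0,0],[0,0,-0.033],0],[[0,0,0],[0,-0.046,0],0],[[0,0,0],[0,-0.046,0],0]]'

```text
time: 7.78
eef_pos: [0.5984, -0.0115, 0.1232]
tcp_rot: [0.987, -0.159, 0.001, 0.0]
contact_force: [0.6, -0.9, -0.4]
opening: 0.0
finger_force: 0.0
```

>>> drive_tool --moves '[[[0,0,0],[0,-0.046,0],0],[[0,0,0],[0,-0.046,0],0],[[0,0,0],[0,0,0.01],0],[[0,0,0],[0,0,0],0]]'

```text
time: 8.28
eef_pos: [0.6252, 0.0754, 0.1109]
tcp_rot: [0.987, -0.158, -0.002, 0.0]
contact_force: [0.3, 1.1, 0.3]
opening: -0.002
finger_force: 0.0
```

>>> drive_tool --moves '[[[0,0,0],[0.002,-0.001,0.005],0],[[0,0,0],[0,0,0.005],0],[[0,0,0],[0,0,0.002],0],[[0,0,0],[0,0,0.002],0],[[0,0,0],[0,0,0.002],0]]'

```text
time: 8.9
eef_pos: [0.6293, 0.0758, 0.0997]
tcp_rot: [0.987, -0.158, 0.0, -0.0]
contact_force: [-4.6, 1.8, 11.9]
opening: -0.002
finger_force: 5.3
```

>>> drive_tool --moves '[[[0,0,0],[0,0,0.002],0],[[0,0,0],[0,0,0.001],0],[[0,0,0],[0,0,0.001],0],[[0,0,0],[0,0,0],0]]'

```text
time: 9.4
eef_pos: [0.6287, 0.0755, 0.0934]
tcp_rot: [0.987, -0.158, -0.0, 0.0]
contact_force: [-1.4, -0.3, 4.8]
opening: -0.002
finger_force: 2.5
```

>>> drive_tool --moves '[[[0,0,0],[0,0,0.002],0],[[0,0,0],[0,0,0.001],0],[[0,0,0],[0,0,0],0]]'

```text
time: 9.78
eef_pos: [0.6288, 0.0755, 0.0931]
tcp_rot: [0.987, -0.158, -0.001, 0.0]
contact_force: [-6.7, -0.1, 15.2]
opening: -0.002
finger_force: 8.0
```

>>> drive_tool --moves '[[[0,0,0],[0,0,-0.05],0],[[0,0,0],[0,0.05,-0.03],0],[[0,0,0],[0,0.055,0],0],[[0,0,0],[0,0.055,0],0],[[0,0,0],[0,0.055,0],0]]'

```text
time: 10.4
eef_pos: [0.5605, -0.1299, 0.1691]
tcp_rot: [0.987, -0.158, -0.0, 0.0]
contact_force: [-0.0, 0.5, -0.4]
opening: -0.004
finger_force: 0.0
```

>>> drive_tool --moves '[[[0,0,0],[0,0.05,0],0],[[0,0,0],[0,0,0],0]]'

```text
time: 10.65
eef_pos: [0.5447, -0.1789, 0.169]
tcp_rot: [0.987, -0.16, -0.0, 0.0]
contact_force: [0.0, 0.5, 0.4]
opening: -0.0
finger_force: 0.0
```

```bash
python3 - <<'E'
from h import *
c=ctrl.read_camera("scene")
a=cv2.resize(c["image"][140:230,165:285],None,fx=6,fy=6,interpolation=cv2.INTER_CUBIC)
X=lambda x,y,z:[.5982+x*-.3107+y*.9505,-.0110+x*-.9505-y*.3107,z]
for q in [(-.074,.044,.075),(.074,.044,.075),(.074,-.044,.075),(-.074,-.044,.075),(.015,0,.091)]:
    u=(w2pix(c,[X(*q)])[0]-[165,140]+.5)*6;cv2.circle(a,tuple(int(i) for i in u),3,(255,0,0),-1)
cv2.imwrite("pics/s3.png",a[:,:,::-1])
E
```

```text
(no output)
```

View pics/s3.png

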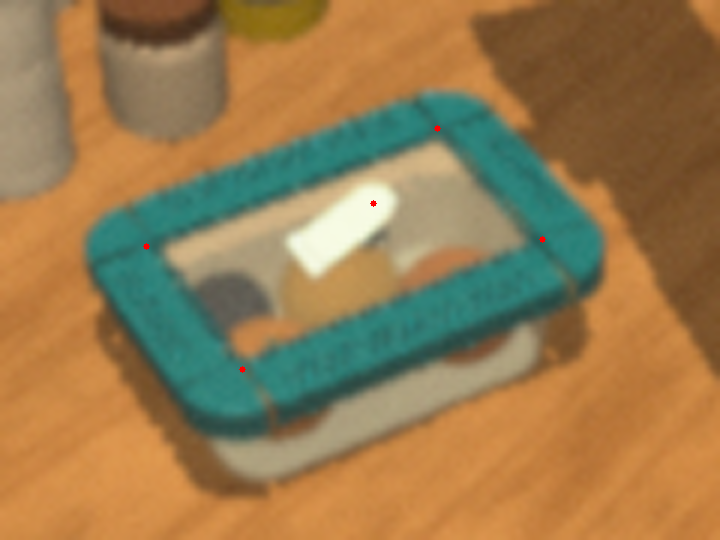

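All four rim sections are level with the corners, with no gaps at the seams. The vent is still standing, and its predicted press point falls on the flap's round end at (373,203). Now the vent.

>>> drive_tool --moves '[[[0,0,0],[0,-0.054,0],0],[[0,0,0],[0,-0.054,0],0],[[0,0,0],[-0.001,-0.053,0],0],[[0,0,0],[0,0,0.044],0],[[0,0,0],[0,0,0],0]]'

```text
time: 11.32
eef_pos: [0.5921, -0.0199, 0.1214]
tcp_rot: [0.988, -0.156, -0.005, -0.0]
contact_force: [-0.2, -0.5, -0.4]
opening: -0.004
finger_force: 0.0
```

>>> drive_tool --moves '[[[0,0,0],[0,0,0.01],0],[[0,0,0],[0,0,0.005],0],[[0,0,0],[0,0,0.005],0],[[0,0,0],[0,0,0.004],0],[[0,0,0],[0,0,0.002],0]]'

```text
time: 11.95
eef_pos: [0.5959, -0.0233, 0.1005]
tcp_rot: [0.987, -0.158, 0.001, 0.0]
contact_force: [-0.3, -1.9, 3.3]
opening: -0.001
finger_force: 1.4
```

>>> drive_tool --moves '[[[0,0,0],[0,0,0.002],0],[[0,0,0],[0,0,0.001],0],[[0,0,0],[0,0,0.001],0],[[0,0,0],[0,0,0.001],0],[[0,0,0],[0,0,0],0]]'

```text
time: 12.58
eef_pos: [0.5954, -0.0227, 0.0955]
tcp_rot: [0.987, -0.158, 0.0, 0.0]
contact_force: [-0.9, -2.2, 5.5]
opening: -0.003
finger_force: 2.7
```

>>> drive_tool --moves '[[[0,0,0],[0,0,0.001],0],[[0,0,0],[0,0,0.001],0],[[0,0,0],[0,0,0],0]]'

```text
time: 12.95
eef_pos: [0.5956, -0.0227, 0.0953]
tcp_rot: [0.987, -0.158, -0.0, 0.0]
contact_force: [-4.4, -1.7, 13.1]
opening: -0.002
finger_force: 6.6
```

>>> drive_tool --moves '[[[0,0,0],[0,0,0.001],0],[[0,0,0],[0,0,0],0]]'

```text
time: 13.2
eef_pos: [0.5956, -0.0228, 0.0952]
tcp_rot: [0.987, -0.158, -0.0, 0.0]
contact_force: [-6.4, -2.1, 17.3]
opening: 0.003
finger_force: 8.5
```

>>> drive_tool --moves '[[[0,0,0],[0,0,-0.05],0],[[0,0,0],[0,0,-0.03],0],[[0,0,0],[0,0.05,0],0],[[0,0,0],[0,0.055,0],0],[[0,0,0],[0,0.055,0],0]]'

```text
time: 13.82
eef_pos: [0.544, -0.1747, 0.1706]
tcp_rot: [0.988, -0.158, -0.001, -0.001]
contact_force: [0.2, -0.1, 0.2]
opening: -0.001
finger_force: 0.0
```

>>> drive_tool --moves '[[[0,0,0],[0,0.05,-0.02],0],[[0,0,0],[0,0,0],0]]'

```text
time: 14.08
eef_pos: [0.5291, -0.2246, 0.1925]
tcp_rot: [0.987, -0.16, 0.001, -0.0]
contact_force: [0.4, -0.4, 0.1]
opening: 0.003
finger_force: 0.0
```

```bash
python3 - <<'E'
from h import *
c=ctrl.read_camera("scene")
a=cv2.resize(c["image"][140:230,165:285],None,fx=6,fy=6,interpolation=cv2.INTER_CUBIC)
cv2.imwrite("pics/s4.png",a[:,:,::-1])
E
```

```text
(no output)
```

View pics/s4.png

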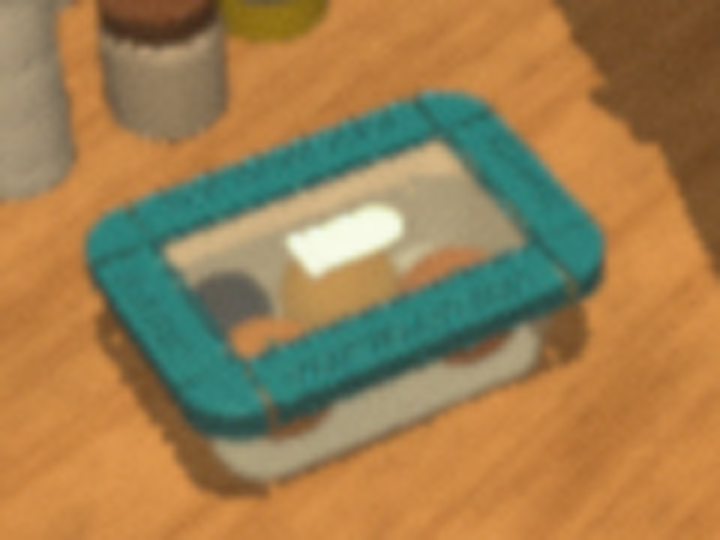

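The vent flap now lies level along the box axis from (305,255) to (390,222), all the rim sections are flat, and the box has not moved. The arm is clear, so I'm handing in.

```bash
python3 -c "
from plant import ctrl
print(ctrl.sign_off())"
```

```text
the job is handed in; nothing more can be done
None
```

The food box is sealed: I pressed the three standing rim sections flat, then pushed the vent shut, and handed in at about 14 s of the 48 s limit with the arm clear. The last picture showed the box in place and the lid flat; the hand-in returned no verdict.

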